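# Lever leak-tested covers off the test block and tag the batch

### The arm

A 6-joint arm with a two-finger parallel gripper is mounted at the origin on the work surface. World frame = base frame: x ahead of the robot, y to its left, z up, the work surface at z = 0. Lengths are in m, angles in rad, forces in N, time in s.
With the tool pointing down it reaches from about 0.375 to 0.9 m from the base axis. Payload 3.1 kg.
Tool frame: the origin (TCP) lies on the centre line of the jaws, within the pads' length; the fingertips stand 22 mm ahead of it and the grasp point (between the pads) lies 3 mm ahead of it; z points along the fingers, x is the direction in which the jaws open and shut, and the axes are right-handed (so a half turn about z gives the same grasp; the last joint's range is limited). The gripper opens to 87 mm and grips with 3 to 60 N. Pads are 19 mm wide; open, the fingers measure 117 mm over their backs; the gripper's body (75 mm by 190 mm) begins 51 mm behind the grasp point.
Start: joints at [-1.496, 0.527, 1.433, -0, 1.181, -0.178], TCP at [0.156, -0.605, 0.245] pointing down, gripper open.
Joint ranges: [-3.08, 3.08], [-0.75, 2.2], [0.22, 2.44], [-1.43, 4.57], [0, 2.65], [-2.85, 2.85]. Speed limits (rad/s): [2.79, 2.79, 3.14, 3.14, 3.14, 3.14].

### API

Orientations are given as a unit quaternion [x, y, z, w].
In Python, from rig import robot, camera, order gives the robot as it stands.
- The arm moves only by the shell command python3 -m pendant 'ROWS' [OPENING] [FORCE]. ROWS is JSON, a list of rows, each a list of 2 entries, a list of its own where there are three numbers: the shift along the tool's x, y, z in mm, then the turn about the tool's z in degrees. A call has 1 to 8 rows; each row shifts and turns the commanded pose from where the row before left it, along the tool's axes as they then stand; what a row does not reach is not made up. A row lasts 1/8 s, in which the tool goes at most 62.5 mm and 10.7 degrees, less where a joint would pass 70% of its speed; a pose out of reach is approached as far as the arm can. A call with a gripper value outside its range is refused whole. OPENING is the finger opening in mm, from 0 to 87, set as the call begins (- or left out, the last holds). The fingers move at their own pace and stop on an object; FORCE is the grip in N (left out, the last holds). Time passes only in rows, so rows that do not move let the fingers close. It gives the time, the measured TCP pose, the force and the opening at its end, in the units of the state.
- robot.get_obs(): the state, without advancing time (a new reading comes with each control period).
- camera(name): name is "scene" or "top" or "wrist"; returns a dict with "pixels" (420x560x3 uint8, blue, green, red), "mtx" (3x3 intrinsics, pixels), "R" (3x3) and "t" (3): a world point X has camera coordinates R X + t. Camera axes: x right, y down, z forward; pixel columns grow to the right and rows downward; lengths in m; the calibration is good to about 2 mm. The wrist camera is an equidistant fisheye: a pixel r from the principal point sees the ray r / f radians off the axis. A picture is of the moment at which its call begins. There is no depth.
- order.hand_in(): hands the job in, once; it reports no verdict.
The state is a dict: "time": time; "q": joint angles; "joint_velocities": joint speeds; "joint_torque": joint torques, N m; "position": TCP position; "tool_rot": TCP orientation; "ft_force": force on the tool from outside, world axes, zero at the start; "moment": the same for the moment, N m; "grip_width": finger opening in m.
Only numpy, scipy, OpenCV 4.12 (cv2) and the standard library are available. Lean on these libraries where they do the work, as an engineer would, in place of code of your own. Each camera call takes 0.05 s, during which the arm holds its last target. There are 200 camera calls.

### The job

The leak test is over: lever every bearing cover loose from the test block with the red-handled pry bar set over the round rail, without a finger touching a cover that is still fully seated, and lay the loosened covers upright (blue boss up, on the floor) in the grey tote. With all covers in the tote, clip the green sprung clamp round the steel post on the bench, clear of its base, to tag the batch as passed. The bar must finish lying flat on its blue mat and the gauge boxes and the brass slug stay where they are.

Things in the scene. Friction and masses are not known exactly. Their poses are not given: they have to be found in the camera images.
- block: Leak-test block, fixed: grey, steel top, 90 (x) by 280 (y) by 90 mm high; rail in front (see rail). Origin: centre of its underside, +x away from the robot, z up. Three cover seats, centres at x = 0, y = -90, 0, +90 mm. Flanges lie on its top (z = 90 mm); sprung plungers (14 N each) squeeze each spigot from both y sides until the cover's middle has risen 8 to 10 mm; once cocked up it stays up.
- slot (a point): Middle of the slot's floor below cover 2's lip (block x = -30, z = 78 mm). All along the front (x = -45 to -22 mm) the block is cut down to z = 78 mm, so under each seated flange's front 16 mm there is a slot 12 mm high, open to -x, ending at the spigot at x = -20 mm. The point's axes are the block's.
- rail (a point): Middle of the fulcrum rail's axis: a fixed round steel rail, 16 mm in diameter, 280 mm long along the block's y, at block x = -72, z = 72 mm (its top at z = 80 mm, 2 mm above the slot's floor). The bench before it (block x < -80 mm) is free.
- cover1: Bearing cover of the seat at y = -90 mm, 350 g, may be absent: aluminium flange 76 (x) by 64 (y) by 12 mm, blue round boss 36 mm across, 30 mm high on top, square spigot 40 by 40 mm reaching 24 mm below. Origin: centre of the flange's underside, z up through the boss. Seated: block's orientation, origin 90 mm above the block's underside. In the tote: origin 24 mm above its floor.
- cover2: Bearing cover of the middle seat, 350 g, may be absent: aluminium flange 76 (x) by 64 (y) by 12 mm, blue round boss 36 mm across, 30 mm high on top, square spigot 40 by 40 mm reaching 24 mm below. Origin: centre of the flange's underside, z up through the boss. Seated: block's orientation, origin 90 mm above the block's underside. In the tote: origin 24 mm above its floor.
- cover3: Bearing cover of the seat at y = +90 mm, 350 g, may be absent: aluminium flange 76 (x) by 64 (y) by 12 mm, blue round boss 36 mm across, 30 mm high on top, square spigot 40 by 40 mm reaching 24 mm below. Origin: centre of the flange's underside, z up through the boss. Seated: block's orientation, origin 90 mm above the block's underside. In the tote: origin 24 mm above its floor.
- cover1_lip (a point): Middle of the lower front edge of cover 1, the lip to lever (38 mm from its origin along its -x). 90 mm above the block's underside when seated; raised by 10 mm or more the cover is loose.
- cover2_lip (a point): Middle of the lower front edge of cover 2, the lip to lever (38 mm from its origin along its -x). 90 mm above the block's underside when seated; raised by 10 mm or more the cover is loose.
- cover3_lip (a point): Middle of the lower front edge of cover 3, the lip to lever (38 mm from its origin along its -x). 90 mm above the block's underside when seated; raised by 10 mm or more the cover is loose.
- bar: Pry bar, 300 g, 230 mm long along its x: flat steel blade 20 wide, 7 mm thick from x = -15 to the tip at x = +115 mm, and a red handle 100 long, 20 wide, 30 mm high from x = -115 to -15 mm. Blade and handle share one flat underside. Origin: middle of the length and width, on the underside; z up as it lies.
- mat: Blue mat, fixed, 300 (its x) by 100 (its y) by 3 mm thick, where the bar lies at the start and must end, along it either way round or nearly. Origin: centre of the underside.
- tote: Grey open tote, fixed, 280 (its x) by 180 (its y) by 60 mm high outside, walls and floor 5 mm. Origin: centre of its underside, z up.
- post: Batch post, fixed: an upright round steel rod 12 mm in diameter up to z = 110 mm on a round dark base 64 mm across and 12 mm high. Origin: centre of the underside of its base.
- clip: Green sprung clamp, 110 g, lying flat, 26 mm high, 134 mm long, same either way up: two halves on a pivot. Origin: pivot, at the underside; z along the pivot. The body is the first half, its handle along -x. The clamp's middle line, handles to jaws, is the body's x turned about z by -(0.5 - clip_jaw)/2, so by -0.25 rad at rest. The handles reach 80 mm back from the pivot.
- clip_grip (a point): On the first half's handle, 48 mm from the pivot along its -x, half height, y = -12 mm (outer face). Here the handles are 48 mm wide overall at rest; squeezed parallel, 24 mm wide (about 12 N), they hold the jaws open, a 25 mm mouth at the hooked tips 54 mm from the pivot. Let go, the spring shuts the jaws.
- clip_mouth (a point): Middle of the gap between the jaws behind their hooked tips, 38 mm from the pivot and at half height, fixed to the first half; the post's axis passes here (or up to 20 mm deeper) when the clamp is on the post.
- clip_jaw (a joint): Opening angle of the clamp: 0 shut and empty, about 0.12 rad when gripping the post, 0.5 handles fully squeezed.
- gaugebox1: Dark wooden gauge box 70 by 110 by 50 mm. Leave alone. Origin at its foot.
- gaugebox2: Wooden gauge box 60 by 90 by 45 mm. Leave alone. Origin at its foot.
- slug: Brass slug, 40 mm across, 50 mm high. Leave alone. Origin at its foot.

How it is judged:
By the outcome, as a careful person would: the job done as asked, in the order asked, and still so for the second after the job is handed in, with the robot touching nothing.
Of cover1, cover2, cover3 only 2 to 3 are there at a start; the rules pass over those that are not, and their reading is None.
At some moment in a run one of bar, clip may be knocked a few centimetres aside while the robot is not near it.
It also fails if it takes over 210 s, if anything falls off the work surface, if the arm or the gripper's body presses on something with over 40 N, if the wrist force passes 120 N, or if a joint passes its speed limit or range.

## Working session

There is one attempt and no reset: what is moved stays moved. The work goes in short steps, Python scripts to look and compute and a shell command to move; the robot and the scene stay as the last step left them, time stands still between calls to the robot, and variables do not carry over. Pictures are saved under pics/ and viewed, about 12 in all and at most 16, crops included, and the job is handed in when it is done.

```bash
ls; mkdir -p pics; cat > h.py <<'E'
import numpy as np, cv2
from rig import robot, camera, order
def snap(n,f=None):
    c=camera(n)
    if f: cv2.imwrite('pics/'+f,c['pixels'])
    return c
def ray(c,u,v,fish=False):
    K=np.array(c['mtx']);R=np.array(c['R']);t=np.array(c['t'])
    x=np.array([(u-K[0,2])/K[0,0],(v-K[1,2])/K[1,1]])
    if fish:
        r=np.linalg.norm(x); d=np.r_[x/max(r,1e-9)*np.sin(r),np.cos(r)]
    else: d=np.r_[x,1]
    return -R.T@t, R.T@d
def onz(c,u,v,z,fish=False):
    o,d=ray(c,u,v,fish); return o+d*(z-o[2])/d[2]
def proj(c,X):
    p=np.array(c['mtx'])@(np.array(c['R'])@X+np.array(c['t'])); return p[:2]/p[2]
E
python3 - <<'E'
from h import *
a=snap('scene','s1.png');b=snap('top','t1.png')
for c in(a,b): print(np.round(c['mtx'],1).tolist(),np.round(-np.array(c['R']).T@c['t'],3),np.round(c['R'],2).tolist())
o=robot.get_obs();print(o['position'],o['tool_rot'],o['ft_force'])
E
```

```text
pics
[[540.1, 0.0, 280.8], [0.0, 540.1, 203.2], [0.0, 0.0, 1.0]] [ 1.362 -0.7    0.829] [[0.66, 0.75, 0.01], [0.44, -0.37, -0.82], [-0.61, 0.55, -0.57]]
[[494.4, 0.0, 281.1], [0.0, 494.4, 206.2], [0.0, 0.0, 1.0]] [ 0.444 -0.014  1.317] [[-0.02, -1.0, -0.02], [-0.99, 0.02, -0.11], [0.11, 0.02, -0.99]]
[ 0.15629053 -0.60451705  0.24368781] [ 7.90583425e-01 -6.12353602e-01 -6.32912884e-04 -7.16181393e-04] [-0.24302441 -0.48676334  0.02452554]
```

View pics/s1.png

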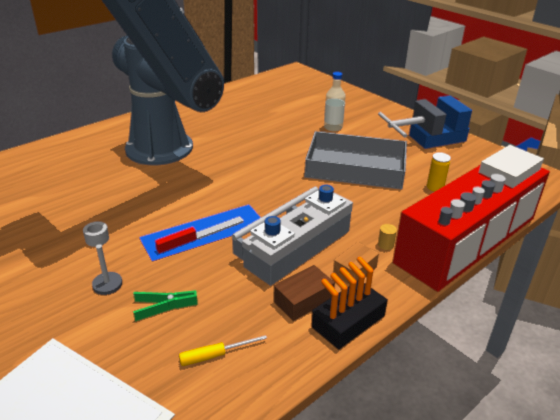

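View pics/t1.png

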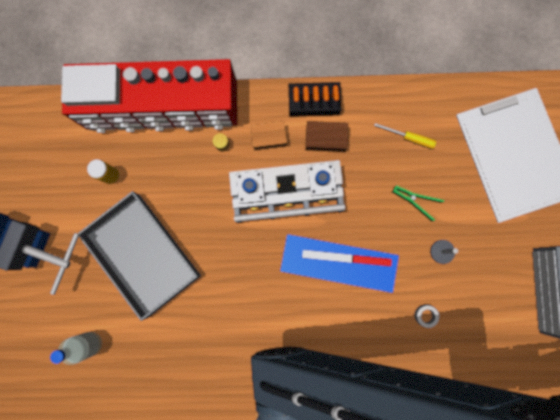

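```bash
python3 - <<'E'
from h import *
c=snap('top');b=snap('scene');im=c['pixels']
hsv=cv2.cvtColor(im,cv2.COLOR_BGR2HSV)
def m(lo,hi,box):
    k=cv2.inRange(hsv,np.array(lo),np.array(hi));z=np.zeros_like(k);x0,y0,x1,y1=box;z[y0:y1,x0:x1]=k[y0:y1,x0:x1]
    p=np.argwhere(z)[:,::-1].astype(np.float32);return z,p
def show(n,p,z):
    r=cv2.minAreaRect(p);B=cv2.boxPoints(r);W=np.array([onz(c,*q,z) for q in B])
    print(n,len(p),W[:,:2].round(3).tolist(),'ctr',W.mean(0).round(4))
    e=[W[1]-W[0],W[2]-W[1]];e=max(e,key=np.linalg.norm);print('   long',np.linalg.norm(e).round(3),'ang',np.degrees(np.arctan2(e[1],e[0])).round(2))
z,p=m([100,120,80],[130,255,255],(275,225,405,300));show('mat',p,.003)
z,p=m([0,150,80],[8,255,255],(275,225,405,300));show('handle',p,.033)
z,p=m([0,0,170],[179,60,255],(290,240,370,275));show('blade',p,.010)
z,p=m([45,100,40],[85,255,255],(380,170,460,230));show('clip',p,.026)
for bx in((230,165,272,205),(300,160,345,200)):
    z,p=m([100,120,40],[130,255,255],bx);show('boss',p,.132)
z,p=m([0,0,0],[179,90,110],(425,235,465,268));show('base',p,.012)
z,p=m([0,0,0],[179,90,200],(75,185,205,325));show('tote',p,.06)
crop=cv2.resize(im[150:300,220:470],None,fx=3.2,fy=3.2,interpolation=cv2.INTER_CUBIC);cv2.imwrite('pics/t2.png',crop)
crop=cv2.resize(b['pixels'][180:330,60:360],None,fx=2.6,fy=2.6,interpolation=cv2.INTER_CUBIC);cv2.imwrite('pics/s2.png',crop)
E
```

```text
mat 3322 [[0.423, 0.021], [0.518, -0.0], [0.455, -0.291], [0.362, -0.268]] ctr [ 0.4397 -0.1345  0.003 ]
   long 0.297 ang -102.24
handle 147 [[0.445, -0.167], [0.455, -0.168], [0.444, -0.26], [0.434, -0.259]] ctr [ 0.4446 -0.2134  0.033 ]
   long 0.093 ang -96.66
blade 359 [[0.457, -0.038], [0.476, -0.04], [0.46, -0.167], [0.441, -0.164]] ctr [ 0.4585 -0.1024  0.01  ]
   long 0.128 ang -97.13
clip 287 [[0.584, -0.265], [0.639, -0.284], [0.597, -0.406], [0.543, -0.387]] ctr [ 0.5907 -0.3354  0.026 ]
   long 0.129 ang -109.0
boss 73 [[0.633, 0.109], [0.652, 0.089], [0.63, 0.069], [0.611, 0.089]] ctr [0.6315 0.0889 0.132 ]
   long 0.03 ang -136.43
boss 71 [[0.66, -0.074], [0.659, -0.103], [0.632, -0.102], [0.633, -0.073]] ctr [ 0.6461 -0.088   0.132 ]
   long 0.029 ang -91.46
base 409 [[0.491, -0.375], [0.49, -0.432], [0.435, -0.429], [0.437, -0.372]] ctr [ 0.4633 -0.402   0.012 ]
   long 0.057 ang -91.26
tote 8123 [[0.521, 0.558], [0.643, 0.395], [0.414, 0.22], [0.296, 0.381]] ctr [0.4686 0.3884 0.06  ]
   long 0.288 ang -142.66
```

View pics/t2.png

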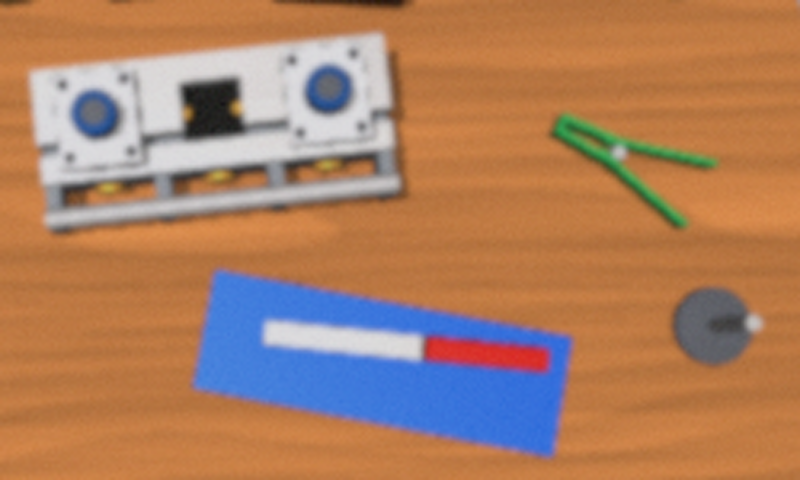

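View pics/s2.png

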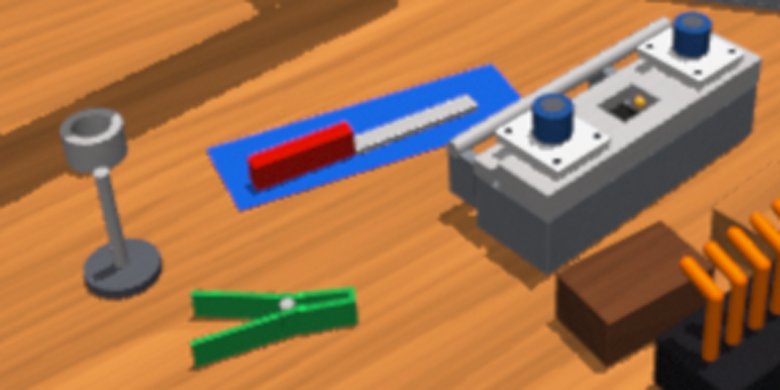

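```bash
cat >> h.py <<'E'
def goto(P,phi,start=None):
    """tool-frame shift (mm) and turn (deg) to get to P (m), heading phi of tool x (deg), if shift done first"""
    o=robot.get_obs();p=np.array(o['position']);q=o['tool_rot'];h=np.degrees(2*np.arctan2(q[1],q[0]))
    if start is not None: p,h=np.array(start[:3]),start[3]
    d=np.array(P)-p;a=np.radians(h)
    X=np.array([np.cos(a),np.sin(a)]);Y=np.array([np.sin(a),-np.cos(a)])
    t=-((phi-h+180)%360-180)
    print('from',p.round(4),'h %.2f'%h,'-> xyz mm',np.round([d[:2]@X*1e3,d[:2]@Y*1e3,-d[2]*1e3],1),'turn %.1f'%t)
# block frame
BC=np.array([.6388,.0005]);BA=np.radians(4.7)
def blk(x,y):
    return BC+np.array([x*np.cos(BA)-y*np.sin(BA),x*np.sin(BA)+y*np.cos(BA)])
E
python3 -c "
from h import *
goto([.4445,-.2155,.20],-7.1);goto([.4445,-.2155,.024],-7.1,[.4445,-.2155,.2,-7.1])"
```

```text
from [ 0.1563 -0.6047  0.2439] h -75.52 -> xyz mm [-304.8 -376.3   43.9] turn -68.4
from [ 0.4445 -0.2155  0.2   ] h -7.10 -> xyz mm [  0.   0. 176.] turn -0.0
```

```bash
python3 -m pendant '[[[-38,-47,5.5],0],[[-38,-47,5.5],0],[[-38,-47,5.5],0],[[-38,-47,5.5],0],[[-38,-47,5.5],0],[[-38,-47,5.5],0],[[-38,-47,5.5],0],[[-38,-47,5.5],0]]' 60; python3 -m pendant '[[[0,0,0],-10],[[0,0,0],-10],[[0,0,0],-10],[[0,0,0],-10],[[0,0,0],-10],[[0,0,0],-10],[[0,0,0],-8.4],[[0,0,0],0]]'
python3 - <<'E'
from h import *
goto([.4445,-.2155,.0275],-7.1)
w=snap('wrist','w1.png');print(np.round(w['mtx'],1).tolist())
E
```

```text
time: 1.2
position: [0.4454, -0.2152, 0.2005]
tool_rot: [0.791, -0.612, 0.0, 0.0]
ft_force: [1.1, -0.5, -0.0]
grip_width: 0.06
time: 2.2
position: [0.4443, -0.2167, 0.2005]
tool_rot: [0.998, -0.063, -0.0, -0.0]
ft_force: [0.7, 0.6, -0.4]
grip_width: 0.06
from [ 0.4443 -0.2167  0.2005] h -7.21 -> xyz mm [  0.   -1.2 173. ] turn -0.1
[[325.2, 0.0, 279.5], [0.0, 325.2, 211.2], [0.0, 0.0, 1.0]]
```

View pics/w1.png

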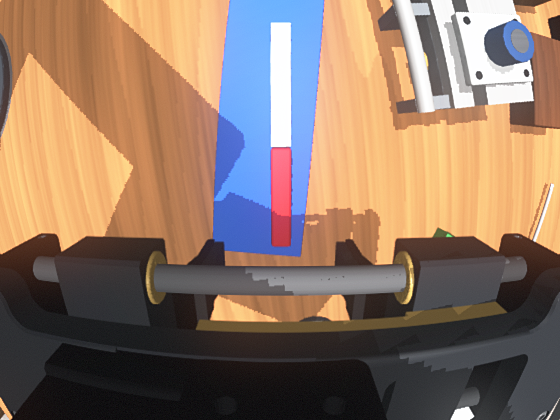

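```bash
python3 - <<'E'
from h import *
w=snap('wrist')
for u,v,z in((281,22,.010),(281.5,147,.033),(281.5,246,.033)): print(onz(w,u,v,z,True).round(4))
# boss top centre, rail in view
print('boss',onz(w,515,40,.132,True).round(4))
E
python3 -m pendant '[[[0,-1,43],0],[[0,0,43],0],[[0,0,43],0],[[0,0,30],0],[[0,0,14],0],[[0,0,0],0]]'
```

```text
[ 0.468  -0.0377  0.01  ]
[ 0.4518 -0.1667  0.033 ]
[ 0.4394 -0.2649  0.033 ]
boss [ 0.6446 -0.0899  0.132 ]
time: 3.05
position: [0.4445, -0.2157, 0.0271]
tool_rot: [0.998, -0.062, -0.0, -0.0]
ft_force: [0.5, 0.7, -1.3]
grip_width: 0.0598
```

```bash
python3 -m pendant '[[[0,0,0],0],[[0,0,0],0],[[0,0,0],0],[[0,0,0],0],[[0,0,0],0]]' 0 50; python3 -m pendant '[[[0,0,-30],0],[[0,0,-40],0],[[0,0,-40],0],[[0,0,-10],0],[[0,0,0],10.7],[[0,0,0],10.7],[[0,0,0],10.7],[[0,0,0],10.7]]';python3 -m pendant '[[[0,0,0],10.7],[[0,0,0],10.7],[[0,0,0],10.2],[[0,0,0],3.7],[[0,0,0],0]]'
python3 - <<'E'
from h import *
# cover1: tip 15mm in front of rail -> tip at block x=-100
x=-.100-.18
P=blk(x,-.09);goto([P[0],P[1],.147],-85.3)
P=blk(-.026-.18,-.09);goto([P[0],P[1],.147],-85.3)
E
```

```text
time: 3.68
position: [0.4448, -0.2159, 0.0278]
tool_rot: [0.998, -0.062, 0.0, 0.0]
ft_force: [0.6, -0.1, 1.8]
grip_width: 0.0198
time: 4.68
position: [0.4435, -0.215, 0.146]
tool_rot: [0.905, -0.425, -0.002, -0.0]
ft_force: [-0.1, -0.6, -3.4]
grip_width: 0.0198
time: 5.3
position: [0.4436, -0.2151, 0.1462]
tool_rot: [0.736, -0.677, -0.002, 0.0]
ft_force: [-0.5, -0.8, -3.6]
grip_width: 0.0196
from [ 0.4436 -0.2151  0.1462] h -85.17 -> xyz mm [-109.    67.5   -0.8] turn 0.1
from [ 0.4436 -0.2151  0.1462] h -85.17 -> xyz mm [-108.8   -6.5   -0.8] turn 0.1
```

```bash
python3 -m pendant '[[[-36,7.5,0],0],[[-36,7.5,0],0],[[-36,7.5,0],0],[[0,0,0],0],[[0,0,12],0],[[0,0,12],0],[[0,0,0],0]]'
python3 - <<'E'
from h import *
w=snap('wrist','w2.png');s=snap('scene');cv2.imwrite('pics/s3.png',cv2.resize(s['pixels'][160:290,200:370],None,fx=4,fy=4,interpolation=cv2.INTER_CUBIC))
P=blk(-.026-.18,-.09);goto([P[0],P[1],.1061],-85.3)
E
```

```text
time: 6.18
position: [0.4126, -0.1103, 0.1221]
tool_rot: [0.736, -0.677, -0.001, 0.0]
ft_force: [-0.0, 0.2, -4.0]
grip_width: 0.0195
from [ 0.413  -0.1104  0.123 ] h -85.26 -> xyz mm [ -2.  -28.1  16.9] turn 0.0
```

View pics/w2.png

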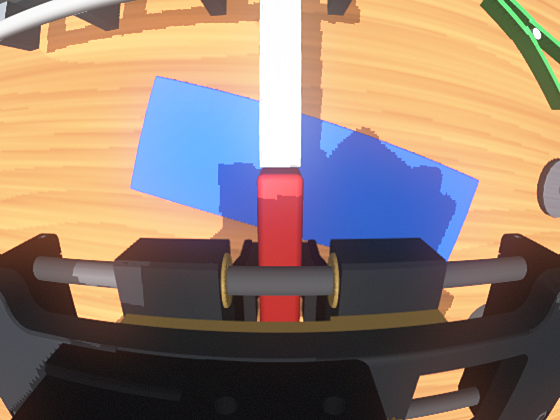

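View pics/s3.png

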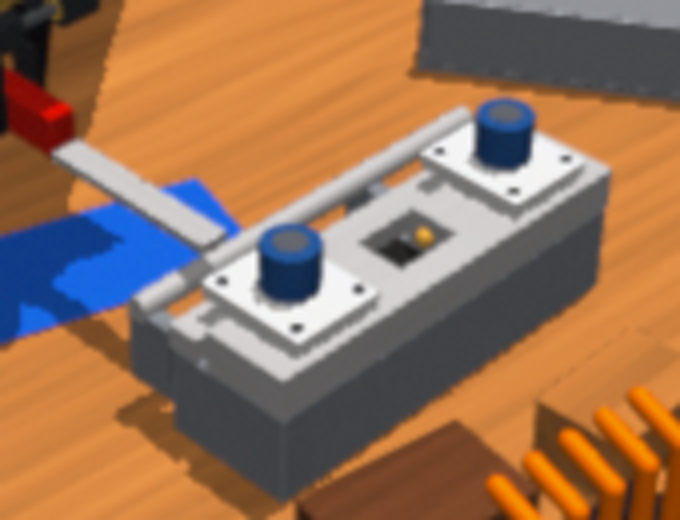

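```bash
python3 -m pendant '[[[-2,0,8],0],[[0,0,7],0],[[0,0,0],0],[[0,0,0],0]]'; python3 -m pendant '[[[0,0,1],0],[[0,0,0],0],[[0,0,0],0]]';python3 -m pendant '[[[0,0,1],0],[[0,0,0],0],[[0,0,0],0]]'; python3 -m pendant '[[[0,0,1],0],[[0,0,0],0],[[0,0,0],0]]'
```

```text
time: 6.78
position: [0.4129, -0.108, 0.1085]
tool_rot: [0.736, -0.677, 0.0, -0.0]
ft_force: [0.5, -0.1, -3.3]
grip_width: 0.0199
time: 7.15
position: [0.4129, -0.108, 0.1076]
tool_rot: [0.736, -0.677, 0.0, -0.0]
ft_force: [0.2, -0.3, -3.1]
grip_width: 0.0195
time: 7.52
position: [0.4129, -0.108, 0.1065]
tool_rot: [0.736, -0.677, -0.0, 0.0]
ft_force: [1.0, -0.6, -2.8]
grip_width: 0.0196
time: 7.9
position: [0.4129, -0.108, 0.1055]
tool_rot: [0.736, -0.677, -0.0, 0.0]
ft_force: [0.2, 0.2, -2.9]
grip_width: 0.0198
```

```bash
python3 -m pendant '[[[0,-10,0],0],[[0,-5,0],0],[[0,0,0],0],[[0,0,0],0]]'; python3 -m pendant '[[[0,-5,0],0],[[0,-3,0],0],[[0,0,0],0],[[0,0,0],0]]';python3 -m pendant '[[[0,-3,0],0],[[0,0,0],0],[[0,0,0],0]]'
python3 - <<'E'
from h import *
w=snap('wrist');s=snap('scene');cv2.imwrite('pics/s4.png',cv2.resize(s['pixels'][180:280,210:330],None,fx=5,fy=5,interpolation=cv2.INTER_CUBIC))
E
```

```text
time: 8.4
position: [0.4276, -0.1065, 0.1055]
tool_rot: [0.736, -0.677, -0.0, 0.0]
ft_force: [0.2, 0.2, -3.3]
grip_width: 0.0196
time: 8.9
position: [0.4357, -0.106, 0.1055]
tool_rot: [0.736, -0.677, -0.0, 0.0]
ft_force: [0.7, 0.3, -2.6]
grip_width: 0.0196
time: 9.28
position: [0.4388, -0.1058, 0.1055]
tool_rot: [0.736, -0.677, -0.0, 0.0]
ft_force: [-0.1, -0.1, -2.6]
grip_width: 0.0196
```

View pics/s4.png

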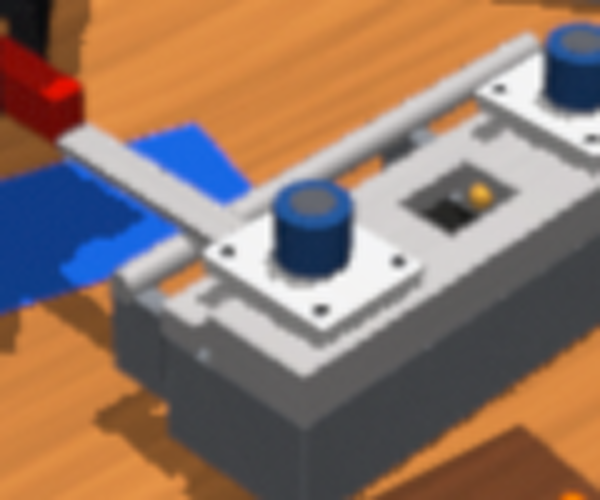

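```bash
python3 -m pendant '[[[0,-2,0],0],[[0,0,0],0],[[0,0,0],0]]'|grep -E 'posi|force'; python3 -m pendant '[[[0,-2,0],0],[[0,0,0],0],[[0,0,0],0]]'|grep -E 'posi|force';python3 -m pendant '[[[0,-1.5,0],0],[[0,0,0],0],[[0,0,0],0]]'|grep -E 'posi|force'
```

```text
position: [0.4408, -0.1056, 0.1055]
ft_force: [-0.6, 0.2, -3.6]
position: [0.4428, -0.1055, 0.1055]
ft_force: [-0.2, -0.0, -2.8]
position: [0.4443, -0.1053, 0.1056]
ft_force: [1.4, 0.3, -3.0]
```

```bash
for i in 1; do python3 -m pendant '[[[0,0,4],0],[[0,-0.5,4],0],[[0,-0.5,4],0],[[0,0,0],0]]' - 25|grep -E 'posi|force'; python3 -m pendant '[[[0,-0.5,4],0],[[0,-0.5,4],0],[[0,-0.5,4],0],[[0,0,0],0]]'|grep -E 'posi|force';python3 -m pendant '[[[0,-0.5,4],0],[[0,-0.5,4],0],[[0,-0.5,4],0],[[0,0,0],0]]'|grep -E 'posi|force'; done
python3 - <<'E'
from h import *
s=snap('scene');cv2.imwrite('pics/s5.png',cv2.resize(s['pixels'][170:280,190:330],None,fx=4,fy=4,interpolation=cv2.INTER_CUBIC))
E
```

```text
position: [0.4449, -0.1052, 0.0932]
ft_force: [-2.4, -0.6, -1.1]
position: [0.4461, -0.1048, 0.081]
ft_force: [-2.8, -1.6, -0.6]
position: [0.4481, -0.1049, 0.0692]
ft_force: [-4.7, -0.2, -1.1]
```

View pics/s5.png

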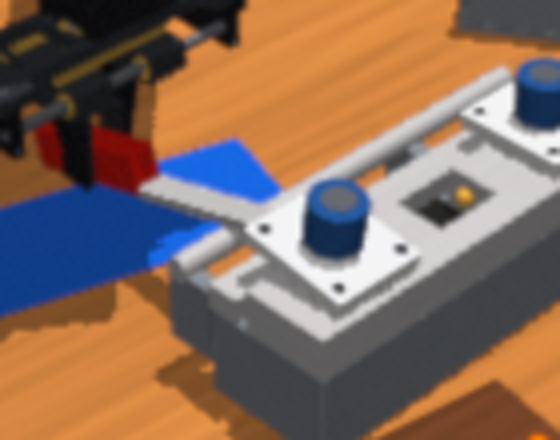

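```bash
python3 -m pendant '[[[0,0,4],0],[[0,0,4],0],[[0,0,4],0],[[0,0,0],0]]'|grep -E 'posi|force'; python3 -m pendant '[[[0,0,3],0],[[0,0,3],0],[[0,0,0],0]]'|grep -E 'posi|force'
python3 - <<'E'
from h import *
s=snap('scene');cv2.imwrite('pics/s6.png',cv2.resize(s['pixels'][170:280,190:330],None,fx=4,fy=4,interpolation=cv2.INTER_CUBIC))
E
```

```text
position: [0.4504, -0.1058, 0.0576]
ft_force: [2.6, 1.6, 1.5]
position: [0.4472, -0.1048, 0.051]
ft_force: [-0.4, -0.3, -1.1]
```

View pics/s6.png

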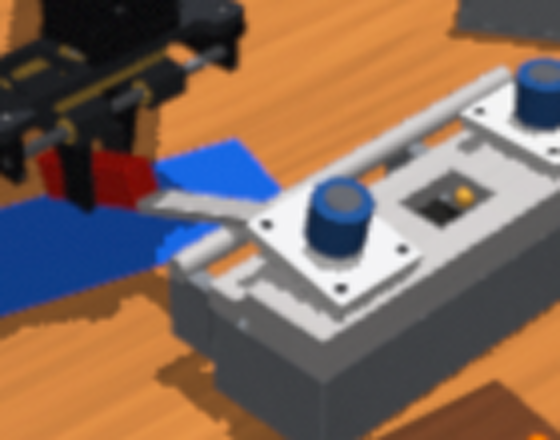

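```bash
python3 -m pendant '[[[0,6,0],0],[[0,12,0],0],[[0,15,0],0],[[0,15,0],0],[[0,18,0],0],[[0,0,0],0]]' - 40|grep -E 'posi|force';python3 -m pendant '[[[0,0,-30],0],[[0,0,-30],0],[[0,0,0],0]]'|grep -E 'posi|force'
python3 - <<'E'
from h import *
s=snap('scene','s7.png')
P=blk(-.098-.18,.09);goto([P[0],P[1],.08],-85.3)
E
```

```text
position: [0.3801, -0.1098, 0.0516]
ft_force: [0.5, -0.1, -2.8]
position: [0.3841, -0.1114, 0.1131]
ft_force: [0.0, -0.2, -3.2]
from [ 0.3834 -0.111   0.1122] h -85.21 -> xyz mm [-180.3   14.1   32.2] turn 0.1
```

View pics/s7.png

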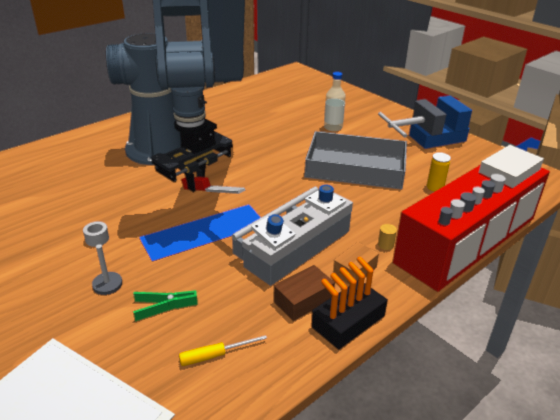

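```bash
python3 -c "
from h import *
goto([.43,-.205,.08],-30)"
python3 -m pendant '[[[49,-18,8],0],[[49,-18,8],0],[[0,0,8],-10.5],[[0,0,8],-10.5],[[0,0,0],-10.5],[[0,0,0],-10.5],[[0,0,0],-10.5],[[0,0,0],-2.5]]'|grep -E 'posi|rot|force'
```

```text
from [ 0.3834 -0.111   0.1122] h -85.21 -> xyz mm [ 97.5 -38.5  32.2] turn -55.2
position: [0.426, -0.2047, 0.078]
tool_rot: [0.966, -0.26, -0.001, -0.0]
ft_force: [-0.5, 0.2, -3.6]
```

```bash
python3 -m pendant '[[[0,0,12],0],[[0,0,12],0],[[0,0,10],0],[[0,0,8],0],[[0,0,5],0],[[0,0,3],0],[[0,0,0],0]]' - 20|grep -E 'posi|force'
python3 -m pendant '[[[0,0,0],0],[[0,0,0],0],[[0,0,0],0]]' 40 |grep -E 'posi|force|width'; python3 - <<'E'
from h import *
w=snap('wrist');im=cv2.cvtColor(w['pixels'],cv2.COLOR_BGR2HSV)
cv2.imwrite('pics/w3.png',w['pixels'])
k=cv2.inRange(w['pixels'],(190,190,190),(255,255,255));k[180:]=0;k[:,:200]=0;k[:,360:]=0
n,l,st,ce=cv2.connectedComponentsWithStats(k)
i=1+np.argmax(st[1:,4]);p=np.argwhere(l==i)[:,::-1].astype(np.float32);r=cv2.minAreaRect(p);print(r,st[i])
b=cv2.boxPoints(r);b=b[np.argsort(b[:,1])];print((b[:2].mean(0)),b[2:].mean(0))
a=onz(w,*b[:2].mean(0),.010,True);c=onz(w,*b[2:].mean(0),.010,True);print(a,c,np.linalg.norm(a-c),np.degrees(np.arctan2(*(a-c)[1::-1])))
E
```

```text
position: [0.4265, -0.2053, 0.0294]
ft_force: [0.2, 0.2, -3.0]
position: [0.4267, -0.2054, 0.0298]
ft_force: [-0.3, 0.4, 0.2]
grip_width: 0.0378
((279.4999694824219, 81.99998474121094), (40.99999237060547, 163.99996948242188), 0.0) [ 259    0   42  165 6748]
[279.49997   0.     ] [279.49997 163.99997]
[ 0.49411235 -0.08878968  0.01      ] [ 0.45150691 -0.16177226  0.01      ] 0.08450846384813063 59.724666467984754
```

View pics/w3.png

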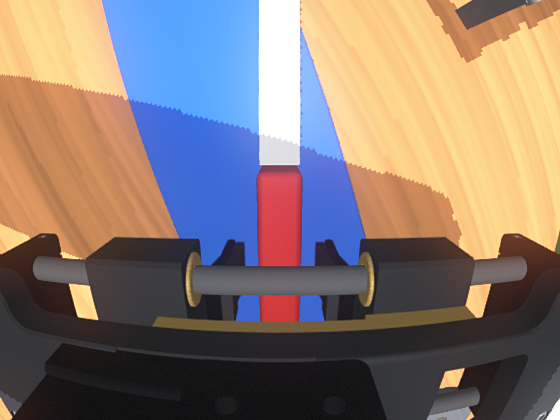

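```bash
python3 -m pendant '[[[0,0,0],0],[[0,0,0],0],[[0,0,0],0],[[0,0,0],0]]' 0 50 |grep -E 'posi|force|width'; python3 -m pendant '[[[0,0,-30],0],[[0,0,-40],0],[[0,0,-40],0],[[0,0,-10],10.5],[[0,0,0],10.5],[[0,0,0],10.5],[[0,0,0],10.5],[[0,0,0],10.5]]'|grep -E 'posi|rot|force';python3 -c "
from h import *
P=blk(-.055-.18,.09);goto([P[0],P[1],.150],-85.3)"
```

```text
position: [0.4266, -0.2052, 0.0295]
ft_force: [-0.3, 0.2, 0.5]
grip_width: 0.0196
position: [0.4258, -0.2046, 0.1491]
tool_rot: [0.749, -0.663, -0.001, 0.0]
ft_force: [0.3, 0.6, -2.3]
from [ 0.4258 -0.2046  0.1491] h -83.05 -> xyz mm [-277.    -5.    -0.9] turn 2.2
```

```bash
python3 -m pendant '[[[0,20,-20],2.2],[[-55,10,0],0],[[-55,0,0],0],[[-55,0,0],0],[[-55,0,0],0],[[-50,0,0],0],[[0,0,0],0]]' |grep -E 'posi|force|width';python3 -c "
from h import *
P=blk(-.055-.18,.09);goto([P[0],P[1],.1095],-85.3)"
```

```text
position: [0.3703, 0.0634, 0.1692]
ft_force: [-0.7, -0.3, -3.8]
grip_width: 0.0196
from [0.3703 0.0634 0.1692] h -84.53 -> xyz mm [ -4.9 -27.5  59.7] turn 0.8
```

```bash
python3 -m pendant '[[[-5,-27.5,0],0.8],[[0,0,20],0],[[0,0,20],0],[[0,0,12],0],[[0,0,0],0],[[0,0,0],0]]' |grep -E 'posi|force|width';python3 -c "
from h import *
P=blk(-.055-.18,.09);goto([P[0],P[1],.1073],-85.3)"
```

```text
position: [0.4001, 0.0674, 0.1178]
ft_force: [0.6, 0.5, -4.2]
grip_width: 0.0198
from [0.4001 0.0674 0.1178] h -85.74 -> xyz mm [-3.7  2.6 10.5] turn -0.4
```

```bash
python3 -m pendant '[[[-3.7,2.5,5],-0.4],[[0,0,4],0],[[0,0,1.5],0],[[0,0,0],0],[[0,0,0],0]]' |grep -E 'posi|force|width';python3 -m pendant '[[[0,-8,0],0],[[0,-7,0],0],[[0,0,0],0],[[0,0,0],0]]' |grep -E 'posi|force';python3 -m pendant '[[[0,-6,0],0],[[0,-4,0],0],[[0,0,0],0],[[0,0,0],0]]' |grep -E 'posi|force'
python3 - <<'E'
from h import *
s=snap('scene');cv2.imwrite('pics/s8.png',cv2.resize(s['pixels'][170:280,230:370],None,fx=5,fy=5,interpolation=cv2.INTER_CUBIC))
P=blk(-.024-.18,.09);goto([P[0],P[1],.1073],-85.3)
E
```

```text
position: [0.3971, 0.0713, 0.1071]
ft_force: [-0.9, -0.2, -2.7]
grip_width: 0.0197
position: [0.4117, 0.0725, 0.107]
ft_force: [-0.1, 0.2, -2.8]
position: [0.4217, 0.0733, 0.107]
ft_force: [-0.4, 0.5, -3.6]
from [0.4216 0.0733 0.107 ] h -85.31 -> xyz mm [ 0.4 -6.5 -0.3] turn -0.0
```

View pics/s8.png

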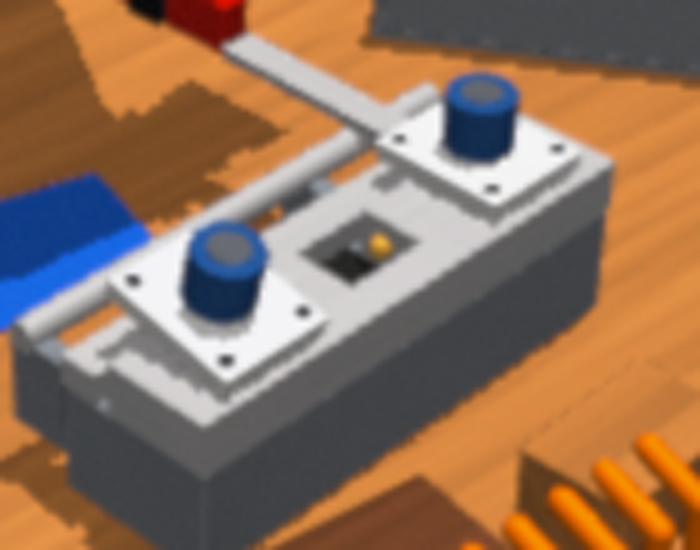

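```bash
python3 -m pendant '[[[0,-4,0],0],[[0,-2.5,0],0],[[0,0,0],0],[[0,0,0],0]]' |grep -E 'posi|force'; python3 -m pendant '[[[0,0,4],0],[[0,-0.5,4],0],[[0,-0.5,4],0],[[0,0,0],0]]' - 25|grep -E 'posi|force'; python3 -m pendant '[[[0,-0.5,4],0],[[0,-0.5,4],0],[[0,-0.5,4],0],[[0,0,0],0]]'|grep -E 'posi|force';python3 -m pendant '[[[0,-0.5,4],0],[[0,-0.5,4],0],[[0,-0.5,4],0],[[0,0,0],0]]'|grep -E 'posi|force';python3 -m pendant '[[[0,0,4],0],[[0,0,4],0],[[0,0,4],0],[[0,0,0],0]]'|grep -E 'posi|force'; python3 -m pendant '[[[0,0,3],0],[[0,0,3],0],[[0,0,0],0]]'|grep -E 'posi|force'
```

```text
position: [0.4282, 0.0738, 0.107]
ft_force: [-0.7, -0.2, -2.6]
position: [0.4288, 0.074, 0.0947]
ft_force: [-2.3, -0.1, -0.5]
position: [0.4303, 0.0741, 0.0825]
ft_force: [-3.0, -1.0, -0.8]
position: [0.4324, 0.0742, 0.0706]
ft_force: [-4.6, -0.1, -0.7]
position: [0.4347, 0.074, 0.059]
ft_force: [0.5, 1.3, 2.1]
position: [0.4316, 0.0741, 0.0526]
ft_force: [-0.1, 0.2, -0.4]
```

```bash
python3 -m pendant '[[[0,6,0],0],[[0,12,0],0],[[0,15,0],0],[[0,12,0],0],[[0,10,0],0],[[0,0,0],0]]' - 40|grep -E 'posi|force';python3 -m pendant '[[[0,0,-40],0],[[0,0,-40],0],[[0,0,-40],0],[[0,0,0],0]]'|grep -E 'posi|rot'
python3 - <<'E'
from h import *
s=snap('scene');cv2.imwrite('pics/s9.png',cv2.resize(s['pixels'][170:280,230:370],None,fx=5,fy=5,interpolation=cv2.INTER_CUBIC))
im=cv2.cvtColor(s['pixels'],cv2.COLOR_BGR2HSV);k=cv2.inRange(im,np.array([100,120,40]),np.array([130,255,255]))
for n,b in(('c1',(258,205,295,245)),('c3',(310,175,345,215))):
    x0,y0,x1,y1=b;p=np.argwhere(k[y0:y1,x0:x1]);print(n,len(p),p.mean(0)[::-1]+[x0,y0])
t=snap('top')['pixels'];im=cv2.cvtColor(t,cv2.COLOR_BGR2HSV);k=cv2.inRange(im,np.array([45,100,40]),np.array([85,255,255]));p=np.argwhere(k[160:280,360:500]);print('clip',len(p),p.mean(0)[::-1]+[360,160])
goto([.4445,-.2155,.1],-7.1)
E
```

```text
position: [0.3762, 0.0697, 0.053]
ft_force: [-0.1, -0.0, -2.8]
position: [0.38, 0.0695, 0.1754]
tool_rot: [0.735, -0.678, 0.003, -0.003]
c1 192 [273.80729167 224.796875  ]
c3 163 [327.70552147 192.25153374]
clip 287 [414.2543554  198.87804878]
from [0.3776 0.0697 0.173 ] h -85.31 -> xyz mm [289.7 -43.4  73. ] turn -78.2
```

View pics/s9.png

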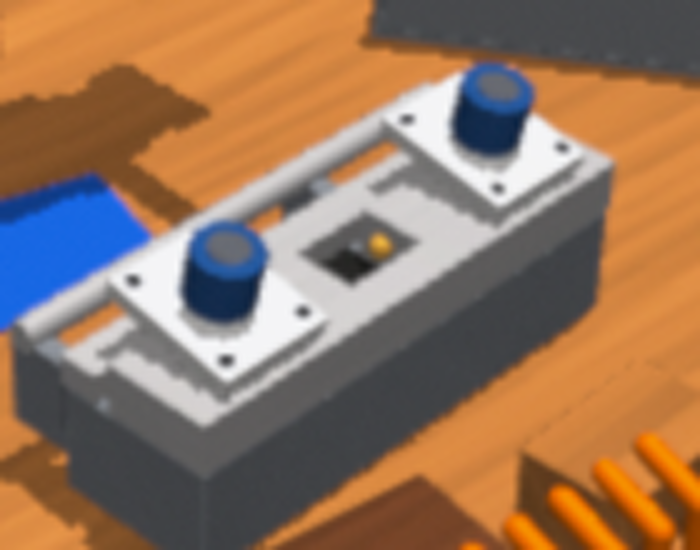

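```bash
python3 -m pendant '[[[55,0,0],0],[[55,0,0],0],[[55,0,0],0],[[55,-13,0],0],[[51,-13,0],-10.5],[[0,0,0],-10.5],[[0,0,0],-10.5],[[0,0,0],-10.5]]'|grep -E 'posi|rot'; python3 -m pendant '[[[0,0,20],-10.5],[[0,0,20],-10.5],[[0,0,20],-10.3],[[0,0,20],0],[[0,0,0],0]]'|grep -E 'posi|rot'; python3 -c "
from h import *
goto([.426,-.198,.0295],-12)"
```

```text
position: [0.4244, -0.1978, 0.1705]
tool_rot: [0.93, -0.367, -0.002, -0.001]
position: [0.4238, -0.1971, 0.0902]
tool_rot: [0.994, -0.105, -0.003, -0.002]
from [ 0.4238 -0.1971  0.0902] h -12.03 -> xyz mm [ 2.3  0.5 60.7] turn -0.0
```

Lower, release, rise, check bar and go over cover 1.

```bash
python3 -m pendant '[[[2,0,14],0],[[0,0,14],0],[[0,0,12],0],[[0,0,10],0],[[0,0,6],0],[[0,0,4.5],0],[[0,0,0],0]]' - 20|grep -E 'posi|force'; python3 -m pendant '[[[0,0,0],0],[[0,0,0],0],[[0,0,0],0]]' 50|grep -E 'force|width'; python3 -m pendant '[[[0,0,-30],0],[[0,0,-50],0],[[0,0,-50],0],[[0,0,-50],0],[[0,0,0],0]]'|grep -E 'posi|force'; python3 - <<'E'
from h import *
w=snap('wrist','w4.png')
im=w['pixels'];hsv=cv2.cvtColor(im,cv2.COLOR_BGR2HSV)
k=cv2.inRange(hsv,np.array([0,150,60]),np.array([8,255,255]))|cv2.inRange(hsv,np.array([172,150,60]),np.array([179,255,255]));k[250:]=0;k[:,:200]=0;k[:,360:]=0
p=np.argwhere(k)[:,::-1].astype(np.float32);r=cv2.minAreaRect(p);print('handle',r)
a=r[0]; print(onz(w,*a,.033,True))
m=cv2.inRange(hsv,np.array([100,120,60]),np.array([130,255,255]));x,y,ww,h=cv2.boundingRect(m[:250]);print('mat bbox',x,y,ww,h)
cv2.imwrite('pics/w4.png',im)
P=blk(-.004,-.09);goto([P[0],P[1],.2],-85.3)
E
```

```text
position: [0.4276, -0.1989, 0.0323]
ft_force: [0.3, 1.0, -4.0]
ft_force: [0.5, -0.7, -0.3]
grip_width: 0.0421
position: [0.4296, -0.2002, 0.2163]
ft_force: [0.4, 0.4, -0.7]
handle ((275.3857421875, 191.00164794921875), (92.23344421386719, 17.969594955444336), 89.18154907226562)
[ 0.42718169 -0.19549338  0.033     ]
mat bbox 229 0 305 250
from [ 0.4283 -0.1993  0.2143] h -12.01 -> xyz mm [ 186.4 -151.9   14.3] turn 73.3
```

```bash
python3 -m pendant '[[[0,0,0],10.5],[[0,0,0],10.5],[[0,0,0],10.5],[[0,0,0],10.5],[[0,0,0],10.5],[[0,0,0],10.5],[[0,0,0],10.3],[[0,0,0],0]]' 70|grep -E 'posi|rot'; python3 -c "
from h import *
P=blk(-.10,-.09);goto([P[0],P[1],.24],-85.3)"
```

```text
position: [0.4266, -0.198, 0.2109]
tool_rot: [0.736, -0.677, -0.002, 0.0]
from [ 0.4266 -0.198   0.2109] h -85.20 -> xyz mm [ -90.3 -127.9  -29.1] turn 0.1
```

```bash
python3 -m pendant '[[[-30,-43,-10],0],[[-30,-43,-10],0],[[-30,-42,-9],0],[[0,0,0],0],[[0,0,0],0]]' |grep -E 'posi|rot'; python3 - <<'E'
from h import *
w=snap('wrist','w5.png')
hsv=cv2.cvtColor(w['pixels'],cv2.COLOR_BGR2HSV)
k=cv2.inRange(hsv,np.array([100,120,30]),np.array([130,255,255]))
n,l,st,ce=cv2.connectedComponentsWithStats(k)
for i in range(1,n):
    if st[i,4]>150: print(st[i],ce[i].round(1))
# top faces: grey disc inside blue; fit via hull of blue
print(onz(w,279,100,.15,True))
E
```

```text
position: [0.5465, -0.0983, 0.2403]
tool_rot: [0.736, -0.677, -0.001, 0.001]
[256  49  47  42 938] [279.1  70.5]
[ 54  71  30  38 505] [69.3 89.5]
[ 185  202  160   64 4988] [261.8 237.3]
[371 252  37  12 195] [387.5 259.1]
[ 266  295   95   23 1051] [323.7 303.1]
[ 0.63379418 -0.09079715  0.15      ]
```

View pics/w5.png

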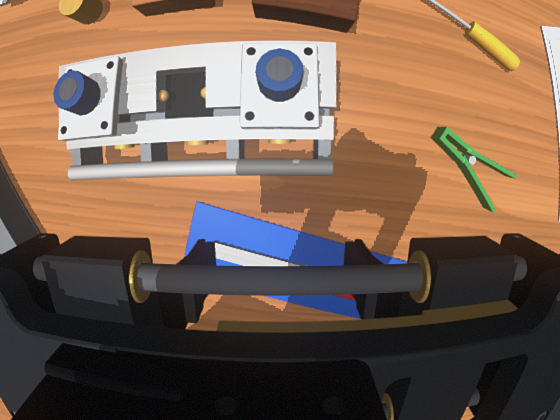

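```bash
python3 - <<'E'
from h import *
w=snap('wrist')
a=onz(w,279.5,70,.142,True);b=onz(w,72,91,.142,True);print(a,b)
o,d=a,(b-a)[:2];print('yaw',np.degrees(np.arctan2(-d[0],d[1])),np.linalg.norm(d))
goto([a[0],a[1],.147],-85.3)
goto([b[0],b[1],.147],-85.3)
E
```

```text
[ 0.65658843 -0.08981705  0.142     ] [0.64076907 0.08300203 0.142     ]
yaw 5.230115180035572 0.17354159281145773
from [ 0.5462 -0.0991  0.2406] h -85.33 -> xyz mm [  -0.2 -110.7   93.6] turn -0.0
from [ 0.5462 -0.0991  0.2406] h -85.33 -> xyz mm [-173.8 -109.1   93.6] turn -0.0
```

```bash
python3 -m pendant '[[[0,-54,0],0],[[0,-53,0],0],[[0,0,30],0],[[0,0,30],0],[[0,0,25],0],[[0,0,11],0],[[0,0,0],0]]' 75|grep -E 'posi|force'; python3 -m pendant '[[[0,0,0],0],[[0,0,0],0],[[0,0,0],0],[[0,0,0],0],[[0,0,0],0],[[0,0,0],0]]' 0 30|grep -E 'posi|force|width'; python3 -m pendant '[[[0,0,-10],0],[[0,0,-15],0],[[0,0,-25],0],[[0,0,-40],0],[[0,0,0],0]]' |grep -E 'posi|force|width'
```

```text
position: [0.6535, -0.0906, 0.1449]
ft_force: [-0.7, -0.6, 0.8]
position: [0.6545, -0.0896, 0.1458]
ft_force: [-0.5, 1.3, 1.7]
grip_width: 0.0352
position: [0.6572, -0.0908, 0.2402]
ft_force: [1.3, -0.2, -4.1]
grip_width: 0.0353
```

```bash
python3 -c "
from h import *
goto([.417,.349,.25],-52.7)"; python3 -m pendant '[[[0,0,-35],0],[[-40,0,0],0],[[-40,20,0],0],[[-45,20,0],-6.6],[[0,0,0],-6.5],[[0,0,0],-6.5],[[0,0,0],-6.5],[[0,0,0],-6.5]]'|grep -E 'posi|force|width';  python3 -c "
from h import *
goto([.417,.349,.17],-52.7)"
```

```text
from [ 0.6572 -0.0908  0.2402] h -85.32 -> xyz mm [-457.9  203.5   -9.8] turn -32.6
position: [0.6033, 0.0316, 0.2688]
ft_force: [-0.0, 0.4, -3.7]
grip_width: 0.0352
from [0.6033 0.0316 0.2688] h -52.50 -> xyz mm [-365.2  -45.5   98.8] turn 0.2
```

```bash
python3 -m pendant '[[[-50,-6,0],0],[[-52,-6,0],0],[[-53,-7,0],0],[[-53,-7,10],0],[[-53,-7,20],0],[[-53,-7,30],0],[[-51,-6,30],0],[[0,0,0],0]]'|grep -E 'posi|force|width';  python3 - <<'E'
from h import *
goto([.417,.349,.085],-52.7)
s=snap('scene','s10.png');w=snap('wrist','w6.png')
E
```

```text
position: [0.4145, 0.3508, 0.1768]
ft_force: [0.4, -0.8, -3.8]
grip_width: 0.0348
from [0.4145 0.3508 0.1768] h -52.41 -> xyz mm [ 3.  -0.8 91.8] turn 0.3
```

```bash
python3 -m pendant '[[[3,0,25],0.3],[[0,0,25],0],[[0,0,20],0],[[0,0,12],0],[[0,0,5],0],[[0,0,0],0]]'|grep -E 'posi|force'; python3 -m pendant '[[[0,0,4],0],[[0,0,4],0],[[0,0,0],0]]' - 15|grep -E 'posi|force'; python3 -m pendant '[[[0,0,4],0],[[0,0,3],0],[[0,0,0],0]]'|grep -E 'posi|force'
```

```text
position: [0.4222, 0.3472, 0.0938]
ft_force: [-0.3, 0.4, -5.1]
position: [0.4214, 0.3473, 0.0854]
ft_force: [0.9, -0.4, -4.4]
position: [0.422, 0.3478, 0.0801]
ft_force: [-1.4, -0.2, 7.3]
```

```bash
python3 -m pendant '[[[0,0,2],0],[[0,0,2],0],[[0,0,0],0],[[0,0,0],0]]' - 8|grep -E 'posi|force';  python3 -m pendant '[[[0,0,2],0],[[0,0,1],0],[[0,0,0],0],[[0,0,0],0]]' |grep -E 'posi|force'
```

```text
position: [0.4219, 0.3478, 0.0762]
ft_force: [-2.7, -0.9, 8.9]
position: [0.4215, 0.3476, 0.0732]
ft_force: [-3.3, -1.2, 8.7]
```

```bash
python3 -m pendant '[[[0,0,0],0],[[0,0,0],0],[[0,0,0],0]]' 55|grep -E 'posi|force|width'; python3 -m pendant '[[[0,0,-30],0],[[0,0,-50],0],[[0,0,-50],0],[[0,0,-50],0],[[0,0,0],0]]' |grep -E 'posi|force'; python3 - <<'E'
from h import *
s=snap('scene','s11.png');t=snap('top','t11.png')
hsv=cv2.cvtColor(s['pixels'],cv2.COLOR_BGR2HSV)
k=cv2.inRange(hsv,np.array([100,120,30]),np.array([130,255,255]));k[:110]=0;k[215:]=0;k[:,400:]=0
n,l,st,ce=cv2.connectedComponentsWithStats(k)
for i in range(1,n):
    if st[i,4]>30: print(st[i],ce[i].round(1))
# white flange blob in tote: compare expected corners
c=np.array([.422,.348]);
u=np.array([np.cos(np.radians(37.3)),np.sin(np.radians(37.3))]);v=np.array([-u[1],u[0]])
print('exp boss centre',proj(s,np.r_[c,.056]),'top',proj(s,np.r_[c,.071]))
for a,b in((1,1),(1,-1),(-1,-1),(-1,1)): print(proj(s,np.r_[c+.038*a*u+.032*b*v,.041]).round(1))
sub=s['pixels'][130:195,295:415];cv2.imwrite('pics/tote1.png',cv2.resize(sub,None,fx=6,fy=6,interpolation=cv2.INTER_CUBIC))
P=blk(-.1,.09);goto([P[0],P[1],.26],-85.3)
E
```

```text
position: [0.4219, 0.3475, 0.0715]
ft_force: [-0.7, -0.2, -1.0]
grip_width: 0.0527
position: [0.4241, 0.3487, 0.2558]
ft_force: [-1.0, 0.1, -0.0]
[327 142  12  13 107] [332.5 148.1]
[321 183  15  18 164] [327.7 192. ]
[217 205  40  10 205] [240. 211.]
exp boss centre [334.49913651 147.63057933] top [334.86730198 143.1272304 ]
[348.  148.4]
[345.8 158.9]
[319.9 155.9]
[322.9 145.6]
from [0.4214 0.3472 0.2516] h -53.02 -> xyz mm [278.2  71.4  -8.4] turn 32.3
```

```bash
python3 -m pendant '[[[50,0,-10],0],[[50,0,-5],8],[[0,0,0],8],[[0,0,0],8],[[0,0,0],8.3],[[0,0,0],0]]' 75|grep -E 'posi|rot|force'; python3 -c "
from h import *
goto([.6385,.0875,.145],-85.3)"
```

```text
position: [0.4808, 0.267, 0.2644]
tool_rot: [0.736, -0.677, -0.001, 0.002]
ft_force: [-0.2, -0.1, -0.3]
from [0.4808 0.267  0.2644] h -85.23 -> xyz mm [ 192.  -142.3  119.4] turn 0.1
```

```bash
python3 -m pendant '[[[48,-36,0],0],[[48,-36,0],0],[[48,-36,0],0],[[48,-34,0],0],[[0,0,0],0]]' |grep -E 'posi|rot|force'; python3 -c "
from h import *
goto([.6385,.0875,.145],-85.3)"
```

```text
position: [0.6414, 0.0837, 0.2647]
tool_rot: [0.734, -0.679, 0.0, 0.0]
ft_force: [-0.5, 0.3, -0.1]
from [0.6414 0.0837 0.2647] h -85.47 -> xyz mm [ -4.    2.6 119.7] turn -0.2
```

```bash
python3 -m pendant '[[[-4,2,40],0],[[0,0,35],0],[[0,0,25],0],[[0,0,12],0],[[0,0,8],0],[[0,0,0],0]]' |grep -E 'posi|force'; python3 -m pendant '[[[0,0,0],0],[[0,0,0],0],[[0,0,0],0],[[0,0,0],0],[[0,0,0],0],[[0,0,0],0]]' 0 30|grep -E 'posi|force|width'; python3 -m pendant '[[[0,0,-10],0],[[0,0,-15],0],[[0,0,-25],0],[[0,0,-40],0],[[0,0,0],0]]' |grep -E 'posi|force|width'; python3 -c "
from h import *
goto([.523,.430,.17],-52.7)"
```

```text
position: [0.6366, 0.0918, 0.1465]
ft_force: [-0.9, 0.4, 1.5]
position: [0.6369, 0.0912, 0.1467]
ft_force: [-0.4, -0.9, 0.2]
grip_width: 0.0352
position: [0.6395, 0.0917, 0.2413]
ft_force: [0.9, 0.8, -2.6]
grip_width: 0.0349
from [0.6395 0.0917 0.2413] h -85.31 -> xyz mm [-346.7   88.4   71.3] turn -32.6
```

```bash
python3 -m pendant '[[[-57,14,0],0],[[-58,14,0],0],[[-58,15,0],0],[[-58,15,0],0],[[-58,15,0],0],[[-57,15,0],0],[[0,0,0],-10.7],[[0,0,0],-10.7]]'|grep -E 'posi|force|width';python3 -m pendant '[[[0,0,35],-10.7],[[0,0,35],-0.5],[[0,0,0],0]]' |grep -E 'posi|force|width'; python3 -c "
from h import *
goto([.523,.430,.094],-52.7)"
```

```text
position: [0.5189, 0.43, 0.2348]
ft_force: [-0.2, 0.3, -2.7]
grip_width: 0.035
position: [0.5175, 0.4274, 0.162]
ft_force: [-0.9, 0.1, -2.3]
grip_width: 0.0353
from [0.5175 0.4274 0.162 ] h -52.73 -> xyz mm [ 1.3 -5.9 68. ] turn -0.0
```

```bash
python3 -m pendant '[[[1,-6,25],0],[[0,0,22],0],[[0,0,14],0],[[0,0,7],0],[[0,0,0],0]]'|grep -E 'posi|force'; python3 -m pendant '[[[0,0,4],0],[[0,0,4],0],[[0,0,3],0],[[0,0,3],0],[[0,0,0],0]]' - 15|grep -E 'posi|force'; python3 -m pendant '[[[0,0,2],0],[[0,0,2],0],[[0,0,0],0],[[0,0,0],0]]' - 8|grep -E 'posi|force';  python3 -m pendant '[[[0,0,2],0],[[0,0,1],0],[[0,0,0],0],[[0,0,0],0]]' |grep -E 'posi|force'
```

```text
position: [0.5263, 0.4321, 0.0984]
ft_force: [0.3, 0.4, -2.9]
position: [0.5259, 0.4319, 0.0842]
ft_force: [-0.0, -0.8, -3.0]
position: [0.5264, 0.4322, 0.0811]
ft_force: [-0.4, -1.1, 1.4]
position: [0.5275, 0.4329, 0.0803]
ft_force: [-2.0, -1.3, 10.1]
```

```bash
python3 -m pendant '[[[0,0,2],0],[[0,0,1],0],[[0,0,0],0],[[0,0,0],0]]' |grep -E 'posi|force';python3 -m pendant '[[[0,0,2],0],[[0,0,1],0],[[0,0,0],0],[[0,0,0],0]]' |grep -E 'posi|force'
```

```text
position: [0.5275, 0.4329, 0.0773]
ft_force: [-2.7, -1.1, 10.2]
position: [0.5273, 0.4328, 0.0742]
ft_force: [-0.9, -1.4, 8.7]
```

```bash
python3 -m pendant '[[[0,0,0],0],[[0,0,0],0],[[0,0,0],0]]' 55|grep -E 'posi|force|width'; python3 -m pendant '[[[0,0,-30],0],[[0,0,-50],0],[[0,0,-50],0],[[0,0,-50],0],[[0,0,0],0]]' |grep -E 'posi|force'; python3 -m pendant '[[[60,0,0],0],[[60,0,0],0],[[60,0,0],0],[[0,0,0],0]]' |grep -E 'posi|force';python3 - <<'E'
from h import *
s=snap('scene');t=snap('top');w=snap('wrist')
A=cv2.resize(s['pixels'][120:200,295:415],(480,320),interpolation=cv2.INTER_CUBIC)
B=cv2.resize(t['pixels'][185:325,75:205],(298,320),interpolation=cv2.INTER_CUBIC)
C=cv2.resize(t['pixels'][165:285,275:475],(433,260),interpolation=cv2.INTER_CUBIC)
D=cv2.resize(w['pixels'],(345,260))
cv2.imwrite('pics/m.png',np.vstack([np.hstack([A,B]),np.hstack([C,D])]))
hsv=cv2.cvtColor(t['pixels'],cv2.COLOR_BGR2HSV);k=cv2.inRange(hsv,np.array([45,100,40]),np.array([85,255,255]));p=np.argwhere(k[160:280,360:500]);print('clip',len(p),p.mean(0)[::-1]+[360,160])
E
```

```text
position: [0.526, 0.4319, 0.071]
ft_force: [-0.1, -0.0, -0.2]
grip_width: 0.0531
position: [0.5287, 0.4336, 0.2571]
ft_force: [0.4, 0.2, -0.8]
position: [0.6376, 0.2841, 0.2495]
ft_force: [0.4, 0.3, 0.1]
clip 283 [414.18021201 198.91166078]
```

View pics/m.png

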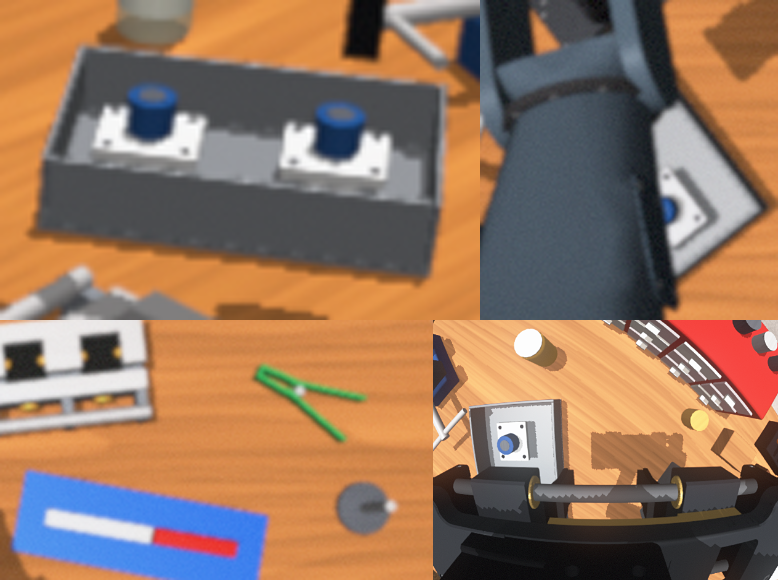

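```bash
cat >> h.py <<'E'
def hd(v): return np.degrees(np.arctan2(v[1],v[0]))
E
python3 - <<'E'
from h import *
t=snap('top')
f=lambda u,v:onz(t,u,v,.026,False)[:2]
p=f(413.1,197.5);h1=f(443.4,200.6);h2=f(433.1,219.4);j=f(394.4,188.8)
m=(h1+h2)/2
print('pivot',p,'h',h1,h2,'jaw',j, np.linalg.norm(p-m),np.linalg.norm(p-j),np.linalg.norm(h1-h2))
print('head hand->piv',hd(p-m),'piv->jaw',hd(j-p),'m->j',hd(j-m))
H=hd(j-m);u=np.array([np.cos(np.radians(H)),np.sin(np.radians(H))]);g=p-.048*u
print('grip',g)
q=g-.10*np.array([np.cos(np.radians(H)),np.sin(np.radians(H))])
goto([q[0],q[1],.25],H-90); goto([g[0],g[1],.25],H-90); goto([g[0],g[1],.25],H-90,[.6376,.2841,.2495,H-90])
E
```

```text
pivot [ 0.60525979 -0.33087866] h [ 0.59520577 -0.40903792] [ 0.5466324  -0.37962791] jaw [ 0.62943678 -0.28330625] 0.07215072052134704 0.053363480717764304 0.056783107800608176
head hand->piv 61.57826168726725 piv->jaw 63.05965951466508 m->j 62.20808513133033
grip [ 0.58287922 -0.37334171]
from [0.6339 0.2897 0.2505] h -52.66 -> xyz mm [5.382e+02 5.335e+02 5.000e-01] turn -24.9
from [0.6339 0.2897 0.2505] h -52.66 -> xyz mm [496.1 442.8   0.5] turn -24.9
from [0.6376 0.2841 0.2495] h -27.79 -> xyz mm [ 2.581e+02  6.071e+02 -5.000e-01] turn -0.0
```

```bash
python3 -m pendant '[[[41,41,0],0],[[41,41,0],0],[[41,41,0],0],[[41,41,0],0],[[41,41,0],0],[[41,41,0],0],[[41,41,0],0],[[41,41,0],0]]' 70|grep -E 'posi'; python3 -m pendant '[[[41,41,0],0],[[41,41,0],0],[[41,41,0],0],[[41,41,0],0],[[41,41,0],-8],[[0,0,0],-8],[[0,0,0],-8.9],[[0,0,0],0]]' |grep -E 'posi'
python3 - <<'E'
from h import *
w=snap('wrist');hsv=cv2.cvtColor(w['pixels'],cv2.COLOR_BGR2HSV)
k=cv2.inRange(hsv,np.array([45,100,30]),np.array([85,255,255]))
n,l,st,ce=cv2.connectedComponentsWithStats(k)
for i in range(1,n):
    if st[i,4]>20: print(st[i],ce[i].round(1))
i=1+np.argmax(st[1:,4]);p=np.argwhere(k>0)[:,::-1]
h=cv2.convexHull(p.astype(np.float32));a,tri=cv2.minEnclosingTriangle(h);ap=cv2.approxPolyDP(h,5,True)[:,0]
for q in ap: print(q,onz(w,*q,.026,True).round(4))
# light pivot blob inside the clip's box
x,y,W,H=cv2.boundingRect(p.astype(np.int32))
v=cv2.inRange(hsv[y:y+H,x:x+W],np.array([0,0,150]),np.array([179,60,255]));q=np.argwhere(v)
if len(q): c=np.median(q,0)[::-1]+[x,y];print('pivot',len(q),c,q.std(0),onz(w,*c,.026,True))
E
```

```text
position: [0.5727, -0.1705, 0.2516]
position: [0.5348, -0.4565, 0.2513]
[ 257   17   55  112 1269] [284.9  70.8]
[309. 128.] [ 0.5953 -0.4107  0.026 ]
[257. 126.] [ 0.5451 -0.3817  0.026 ]
[279.  17.] [ 0.6264 -0.2803  0.026 ]
[293.  17.] [ 0.6404 -0.2875  0.026 ]
pivot 79 [285.  62.] [2.4484429  2.57096055] [ 0.60670175 -0.3317844   0.026     ]
```

```bash
python3 -c "
from h import *
goto([.5833,-.3737,.1],-29.2)"; python3 -m pendant '[[[0,-48,50],1.5],[[0,-48,50],0],[[0,0,0],0],[[0,0,0],0]]' 72|grep -E 'posi';python3 -c "
from h import *
goto([.5833,-.3737,.026],-29.2)"
```

```text
from [ 0.5348 -0.4566  0.2514] h -27.85 -> xyz mm [  4.2 -95.9 151.4] turn 1.4
position: [0.5762, -0.3819, 0.1619]
from [ 0.5762 -0.3819  0.1619] h -29.29 -> xyz mm [  2.1 -10.6 135.9] turn -0.1
```

```bash
python3 -m pendant '[[[2,-10.5,30],0],[[0,0,35],0],[[0,0,35],0],[[0,0,24],0],[[0,0,12],0],[[0,0,0],0]]'|grep -E 'posi|force'; python3 -m pendant '[[[0,0,0],0],[[0,0,0],0],[[0,0,0],0],[[0,0,0],0],[[0,0,0],0],[[0,0,0],0]]' 0 35|grep -E 'posi|force|width';python3 -m pendant '[[[0,0,-20],0],[[0,0,-30],0],[[0,0,-40],0],[[0,0,-40],0],[[0,0,-40],0],[[0,0,0],0],[[0,0,0],0]]'|grep -E 'posi|force|width'
python3 - <<'E'
from h import *
for nm in('wrist','top'):
  w=snap(nm);F=nm=='wrist';hsv=cv2.cvtColor(w['pixels'],cv2.COLOR_BGR2HSV)
  k=cv2.inRange(hsv,np.array([45,100,30]),np.array([85,255,255]))
  n,l,st,ce=cv2.connectedComponentsWithStats(k)
  for i in range(1,n):
    if st[i,4]>20: print(nm,st[i],ce[i].round(1))
# post: base in top and rod top
t=w;hsv=cv2.cvtColor(t['pixels'],cv2.COLOR_BGR2HSV)
o=robot.get_obs();print(o['position'],o['tool_rot'])
E
```

```text
position: [0.5823, -0.375, 0.0258]
ft_force: [-0.3, -0.9, 0.6]
position: [0.5835, -0.375, 0.0267]
ft_force: [0.6, -0.5, 4.9]
grip_width: 0.0232
position: [0.5814, -0.373, 0.1946]
ft_force: [-0.7, -0.1, -1.7]
grip_width: 0.0229
wrist [ 229   43   40  223 3073] [253.1 152.1]
wrist [ 291   42   39  224 3311] [305.  150.6]
wrist [256 296  13  22 252] [262.  306.1]
wrist [291 296  12  22 249] [296.5 306.1]
top [410 171  34  23 139] [425.6 181.6]
top [403 183  35  16 135] [419.9 190.2]
[ 0.58107896 -0.37286159  0.19326989] [ 0.96744744 -0.25306186 -0.00200465 -0.00106003]
```

```bash
python3 - <<'E'
from h import *
s=snap('scene');t=snap('top')
print('top rod',onz(t,455.3,250.9,.11),'scene rod',onz(s,99.6,246.2,.11))
# base: dark blob in scene & top by ellipse
for nm,c,b in(('s',s,(85,265,130,300)),('t',t,(422,232,452,270))):
    x0,y0,x1,y1=b;hsv=cv2.cvtColor(c['pixels'],cv2.COLOR_BGR2HSV)[y0:y1,x0:x1]
    k=cv2.inRange(hsv,np.array([0,0,0]),np.array([179,110,130]));n,l,st,ce=cv2.connectedComponentsWithStats(k);i=1+np.argmax(st[1:,4])
    cn=cv2.findContours((l==i).astype(np.uint8),cv2.RETR_EXTERNAL,cv2.CHAIN_APPROX_NONE)[0][0];e=cv2.fitEllipse(cv2.convexHull(cn));print(nm,st[i],e,onz(c,e[0][0]+x0,e[0][1]+y0,.012 if nm=='t' else .009))
# rod top in top view: brightest blob
g=cv2.cvtColor(t['pixels'],cv2.COLOR_BGR2GRAY)
sub=t['pixels'][240:262,446:466].astype(int);sat=sub.max(2)-sub.min(2);m=(sat<40)&(sub.mean(2)>140);q=np.argwhere(m);print(len(q),q.mean(0)[::-1]+[446,240],onz(t,*(q.mean(0)[::-1]+[446,240]),.11))
E
```

```text
top rod [ 0.4625672  -0.40472839  0.11      ] scene rod [ 0.46935803 -0.4034634   0.11      ]
s [  7   0  30  30 598] ((21.060943603515625, 14.823143005371094), (29.772266387939453, 30.796276092529297), 18.099689483642578) [ 0.46028788 -0.40305848  0.009     ]
t [   0    0   30   38 1049] ((16.379501342773438, 21.546327590942383), (35.66929626464844, 52.44343948364258), 13.05871868133545) [ 0.45817526 -0.39231728  0.012     ]
0 [nan nan] [nan nan nan]<stdin>:11: RuntimeWarning: Mean of empty slice.
  ret = um.true_divide(
```

```bash
python3 -c "
from h import *
goto([.397,-.5235,.193],-29.3)"; python3 -m pendant '[[[-22,55,0],0],[[-22,55,0],0],[[-22,55,0],0],[[-21,55,0],0],[[0,0,0],0],[[0,0,0],0]]'|grep -E 'posi|force|width'; python3 -c "
from h import *
goto([.397,-.5235,.193],-29.3)"
```

```text
from [ 0.5814 -0.3732  0.1933] h -29.32 -> xyz mm [-87.2 221.4   0.3] turn -0.0
position: [0.3984, -0.5227, 0.1944]
ft_force: [-0.3, 1.1, -0.3]
grip_width: 0.0232
from [ 0.3984 -0.5227  0.1944] h -29.38 -> xyz mm [-0.8  1.3  1.4] turn -0.1
```

```bash
cat >> h.py <<'E'
def fproj(c,X):
    p=np.array(c['R'])@X+np.array(c['t']);r=np.hypot(p[0],p[1]);th=np.arctan2(r,p[2]);K=np.array(c['mtx']);return np.array([K[0,2]+K[0,0]*th*p[0]/r,K[1,2]+K[1,1]*th*p[1]/r])
E
python3 -m pendant '[[[0,0,30],0],[[0,0,35],0],[[0,0,30],0],[[0,0,20],0],[[0,0,0],0],[[0,0,0],0]]'|grep -E 'posi|force|width'; python3 - <<'E'
from h import *
w=snap('wrist');im=w['pixels'];print('cam',-np.array(w['R']).T@w['t'])
for z in(.11,.06,.012): print(z,fproj(w,np.array([.4645,-.4035,z])).round(1))
hsv=cv2.cvtColor(im,cv2.COLOR_BGR2HSV)
for r in range(0,130,10):
    s=hsv[r,240:320,1].astype(int);v=hsv[r,240:320,2].astype(int)
    h=hsv[r,240:320,0];print(r,''.join('G' if (45<=a<=85 and b>100) else ('.' if b>90 else ('#' if c<110 else 'o')) for a,b,c in zip(h,s,v)))
E
```

```text
position: [0.3996, -0.5236, 0.0813]
ft_force: [-0.0, -0.3, -0.5]
grip_width: 0.0236
cam [ 0.43214341 -0.46400036  0.22194308]
0.11 [275.1 -50.6]
0.06 [276.2  -2.1]
0.012 [276.8  25.5]
0 ..ooooooooooooooooooooooo########################oooooooooooooooooooooooo.......
10 oooooooooooooooooooooooooo#######################ooooooooooooooooooooooooooooooo
20 ################oo##ooooooo#####################oooooooooooooooooooooooooooooooo
30 ###################################################ooooooooooooooooooooooooooooo
40 ############################################################oooooooooooooooooooo
50 GGGGGGGGGGG#########################################################GGGGGGGGGGGG
60 GGGGGG...GGGGG###################################################G....G.GGGGGGGG
70 GGGGGGGGG.....################################################.......GGGGGGGGGGG
80 GGGGGGGGGGGG.......................................................GGGGGGGGGGGGG
90 GGGGGGGGGGGGGG...................................................GGGGGGGGGGGGGGG
100 GGGGGGGGGGGGGGGG...............................................GGGGGGGGGGGGGGGGG
110 .GGGGGGGGGGGGGGG.G...........................................GGGGGGGGGGGGGGGGG..
120 ...GGGGGGGGGGGGGGG.........................................GGGGGGGGGGGGGGGGG....
```

```bash
python3 - <<'E'
from h import *
w=snap('wrist');q=onz(w,278,77,.012,True);p=np.array(robot.get_obs()['position']);a=np.radians(60.65);u=np.array([np.cos(a),np.sin(a)])
print('base front',q,'along',(q[:2]-p[:2])@u+.032)
E
python3 -m pendant '[[[-1,-10,1],0],[[0,-15,0],0],[[0,0,0],0]]'|grep -E 'posi|force';python3 -m pendant '[[[0,-8,0],0],[[0,-7,0],0],[[0,0,0],0]]'|grep -E 'posi|force'
python3 - <<'E'
from h import *
w=snap('wrist');hsv=cv2.cvtColor(w['pixels'],cv2.COLOR_BGR2HSV)
for r in range(0,130,10):
    h,s,v=[hsv[r,230:330,i].astype(int) for i in range(3)];print(r,''.join('G' if (45<=a<=85 and b>100) else ('.' if b>90 else ('#' if c<110 else 'o')) for a,b,c in zip(h,s,v)))
E
```

```text
base front [ 0.44791996 -0.43498758  0.012     ] along 0.13339914641442902
position: [0.4107, -0.4989, 0.0795]
ft_force: [-0.6, -0.3, 0.0]
position: [0.4176, -0.4871, 0.0793]
ft_force: [0.1, -0.7, -1.0]
0 ....................................................................................................
10 ....................................................................................................
20 ....................................................................................................
30 ....................................................................................................
40 .......................................oooooooooooooooooooooooooo...................................
50 GGGGGGGGGGGGGGGGGGGG.############oooooooooooooooooooooooooooooooooooooooooooo#GGGGGGGGGGGGGGGGGGGGGG
60 .GGGGGGGGGGGGGG.###################oooooooooooooooooooooooooooooooooooooooo########GGGGGGGGGGGGGG...
70 ...GGGGGGGGGGGGGG.#################################################o#oooooooooo##GGGGGGGGGGGGGGGo...
80 ..###GGGGGGGGGGGGGG.####################################################ooooo#.GGGGGGGGGGGGGGGoooooo
90 ..#####GGGGGGGGGGGGGGG######################################################.GGGGGGGGGGGGGGGo######o
100 ...######GGGGGGGGGGGGGGG#################################################..GGGGGGGGGGGGGGGo#####ooo.
110 .......####GGGGGGGGGGGGGGG#############################################..GGGGGGGGGGGGGGGo####oo#....
120 .............GGGGGGGGGGGGGGG..############################oooooo#ooo#..GGGGGGGGGGGGGGG###...........
```

```bash
python3 - <<'E'
from h import *
w=snap('wrist')
for P in((.4645,-.4035),(.463,-.4065)):
  print([fproj(w,np.array([*P,z])).round(1).tolist() for z in(.11,.09,.065,.012)], [fproj(w,np.array([P[0]+.032*a,P[1]+.0*a,.012])).round(0).tolist() for a in(1,-1)])
p=np.array(robot.get_obs()['position']);u=np.array([.49,.8716])
print([fproj(w,np.r_[p[:2]+u*d,.065]).round(1).tolist() for d in(.0496,.0876,.1036)])
g=cv2.cvtColor(w['pixels'],cv2.COLOR_BGR2GRAY)
for r in range(0,140,6): print(r,g[r,262:300:3].tolist())
E
```

```text
[[280.5, 46.0], [280.3, 58.3], [280.2, 69.3], [280.1, 84.2]] [[324.0, 61.0], [236.0, 109.0]]
[[281.0, 55.4], [280.7, 66.3], [280.6, 76.1], [280.3, 89.3]] [[324.0, 66.0], [236.0, 114.0]]
[[280.9, 167.1], [280.9, 87.8], [280.9, 55.2]]
0 [168, 183, 187, 183, 181, 182, 180, 168, 177, 180, 176, 175, 171]
6 [168, 175, 184, 187, 184, 180, 181, 181, 171, 174, 180, 180, 176]
12 [174, 171, 176, 183, 186, 186, 181, 180, 181, 175, 170, 181, 181]
18 [174, 176, 172, 174, 181, 186, 187, 182, 181, 181, 178, 167, 178]
24 [176, 175, 175, 174, 170, 180, 186, 188, 184, 181, 181, 181, 168]
30 [180, 178, 176, 175, 177, 171, 178, 184, 187, 185, 179, 181, 183]
36 [184, 181, 178, 176, 248, 252, 252, 252, 252, 249, 183, 179, 181]
42 [183, 183, 252, 250, 250, 250, 250, 250, 250, 250, 250, 253, 177]
48 [95, 255, 250, 250, 250, 250, 251, 250, 250, 250, 250, 250, 255]
54 [95, 255, 250, 250, 250, 250, 250, 250, 250, 250, 250, 250, 255]
60 [99, 92, 255, 250, 250, 250, 250, 250, 250, 250, 250, 255, 139]
66 [100, 100, 87, 92, 234, 255, 255, 255, 255, 192, 81, 95, 155]
72 [99, 100, 92, 89, 87, 89, 87, 87, 89, 88, 87, 100, 99]
78 [99, 98, 100, 87, 86, 89, 88, 90, 86, 87, 88, 101, 101]
84 [99, 100, 99, 88, 85, 88, 87, 86, 87, 84, 100, 99, 101]
90 [94, 98, 100, 96, 85, 86, 87, 86, 86, 91, 99, 100, 98]
96 [98, 95, 99, 99, 98, 97, 92, 95, 99, 100, 99, 99, 100]
102 [96, 97, 96, 98, 101, 98, 98, 99, 98, 100, 100, 98, 99]
108 [96, 99, 98, 95, 96, 100, 99, 100, 100, 101, 98, 101, 100]
114 [97, 97, 100, 99, 99, 98, 101, 99, 100, 100, 96, 99, 103]
120 [98, 98, 98, 99, 97, 98, 98, 101, 114, 153, 154, 148, 91]
126 [94, 96, 98, 98, 100, 100, 102, 106, 156, 152, 150, 152, 77]
132 [149, 108, 92, 98, 99, 102, 156, 156, 148, 154, 96, 156, 168]
138 [193, 139, 124, 128, 127, 124, 118, 183, 174, 177, 84, 193, 208]
```

```bash
python3 -m pendant '[[[0,-6,0],0],[[0,-6,0],0],[[0,0,0],0],[[0,0,0],0]]'|grep -E 'posi|force|width';python3 -m pendant '[[[0,0,0],0],[[0,0,0],0],[[0,0,0],0]]' 40|grep -E 'posi|force|width';python3 -m pendant '[[[0,0,0],0],[[0,0,0],0],[[0,0,0],0]]' 62|grep -E 'posi|force|width'
python3 - <<'E'
from h import *
for nm in('wrist','scene'):
  w=snap(nm,nm+'_c.png');hsv=cv2.cvtColor(w['pixels'],cv2.COLOR_BGR2HSV)
  k=cv2.inRange(hsv,np.array([45,100,30]),np.array([85,255,255]))
  n,l,st,ce=cv2.connectedComponentsWithStats(k)
  for i in range(1,n):
    if st[i,4]>15: print(nm,st[i],ce[i].round(1))
  if nm=='wrist':
    print(fproj(w,np.array([.4637,-.405,.11])))
    for r in range(30,250,15):
      h,s,v=[hsv[r,180:380:2,i].astype(int) for i in range(3)];print(r,''.join('G' if (45<=a<=85 and b>100) else ('.' if b>90 else ('#' if c<110 else 'o')) for a,b,c in zip(h,s,v)))
E
```

```text
position: [0.4233, -0.4773, 0.0794]
ft_force: [-0.1, -0.5, -0.7]
grip_width: 0.023
position: [0.4232, -0.4774, 0.0794]
ft_force: [0.3, 0.1, -0.8]
grip_width: 0.0385
position: [0.4233, -0.4775, 0.0796]
ft_force: [-0.4, -0.2, -0.3]
grip_width: 0.0593
wrist [ 237   72   36  194 2170] [257.2 179.1]
wrist [ 288   72   34  194 2225] [302.3 180.4]
wrist [228 295  17  22 263] [235.6 305. ]
wrist [314 295  17  23 276] [322.2 305.2]
[280.09222862  84.00974057]
30 ....................................................................................................
45 ....................................................................................................
60 ..........................................ooooooooooooooooo.........................................
75 ...............................oooooooooG..ooooooooooooooooGGooooooooo..............................
90 ...........................#ooooooooooooGGooooooooooooooooooGGoooooooooooo..........................
105 ..........................#oooooooooooo.GGGGG#o#ooo#ooo#.G.GGGooooooooooooo.........................
120 ................
[... 308 characters left out ...]
..............................GGGGGGoooooooooooGGGGGG......................................
180 .....................................GGGGGGG#.ooooooo#...GGGGGG.....................................
195 ....................................GGGGGG#................GGGGGG...................................
210 ..................................GGGGGG...................GGGGGGG..................................
225 .................................GGGGGGG.....................GGGGGGG................................
240 ...............................GGGGGGG........................GGGGGGG...............................
scene [ 62 260  51  23 756] [ 86.6 272.8]
scene [ 45 272   9  10  79] [ 48.5 276.8]
```

```bash
python3 -m pendant '[[[0,0,0],0],[[0,0,0],0],[[0,0,-8],0],[[0,0,-15],0],[[0,0,-25],0],[[0,0,-40],0],[[0,0,-40],0],[[0,0,0],0]]' 75|grep -E 'posi|force|width';python3 -m pendant '[[[0,30,-30],0],[[0,30,-30],0],[[0,30,0],0],[[0,0,0],0],[[0,0,0],0]]'|grep -E 'time|posi|force|width'
python3 - <<'E'
from h import *
s=snap('scene','f.png');hsv=cv2.cvtColor(s['pixels'],cv2.COLOR_BGR2HSV)
k=cv2.inRange(hsv,np.array([45,100,30]),np.array([85,255,255]))
n,l,st,ce=cv2.connectedComponentsWithStats(k)
for i in range(1,n):
    if st[i,4]>15: print('clip',st[i],ce[i].round(1))
P=np.array([.4637,-.405]);u=np.array([.49,.8716])
print('expected pivot z.065',proj(s,np.r_[P-.033*u,.065]).round(1),'grip',proj(s,np.r_[P-.08*u,.065]).round(1), 'on bench',proj(s,np.r_[P-.033*u,.013]).round(1))
t=snap('top');hsv=cv2.cvtColor(t['pixels'],cv2.COLOR_BGR2HSV)
for nm,lo,hi,z,b in(('clip',[45,100,40],[85,255,255],.078,(400,200,540,330)),('handle',[0,150,80],[8,255,255],.033,(275,225,405,300)),('mat',[100,120,80],[130,255,255],.003,(275,225,405,300))):
    x0,y0,x1,y1=b;k=cv2.inRange(hsv[y0:y1,x0:x1],np.array(lo),np.array(hi));p=np.argwhere(k)[:,::-1]+[x0,y0]
    if len(p): print(nm,len(p),p.mean(0),onz(t,*p.mean(0),z).round(3))
for b in((330,-0),):pass
hsv=cv2.cvtColor(s['pixels'],cv2.COLOR_BGR2HSV);k=cv2.inRange(hsv,np.array([100,120,30]),np.array([130,255,255]));k[:110]=0;k[200:]=0;k[:,410:]=0
n,l,st,ce=cv2.connectedComponentsWithStats(k)
for i in range(1,n):
    if st[i,4]>30: print('boss',st[i],ce[i].round(1))
E
```

```text
position: [0.4248, -0.4796, 0.2128]
ft_force: [0.5, 0.7, -0.7]
grip_width: 0.0748
time: 59.08
position: [0.3787, -0.5546, 0.2653]
ft_force: [0.4, 0.6, 0.4]
grip_width: 0.0751
clip [  45  257   68   26 1136] [ 76.2 271.5]
expected pivot z.065 [ 85.3 263.5] grip [ 61.9 266.3] on bench [ 89.9 281.7]
clip 294 [463.86054422 260.1462585 ] [ 0.44  -0.435  0.078]
handle 146 [363.7739726  267.14383562] [ 0.427 -0.194  0.033]
mat 3308 [339.64631197 263.00937122] [ 0.439 -0.136  0.003]
boss [327 141  12  14 111] [332.4 147.7]
boss [374 146  12  13 113] [379.2 152.2]
```

```bash
python3 -m pendant '[[[0,0,0],0],[[0,0,0],0],[[0,0,0],0],[[0,0,0],0],[[0,0,0],0],[[0,0,0],0]]'|grep time; python3 - <<'E'
from h import *
s=snap('scene');hsv=cv2.cvtColor(s['pixels'],cv2.COLOR_BGR2HSV)
k=cv2.inRange(hsv,np.array([45,100,30]),np.array([85,255,255]));n,l,st,ce=cv2.connectedComponentsWithStats(k)
print([st[i].tolist() for i in range(1,n) if st[i,4]>15])
P=np.array([.4637,-.405]);u=np.array([.49,.8716]);v=np.array([-u[1],u[0]])
for z0 in(.052,.0):
    C=np.array([proj(s,np.r_[P+a*u+b*v,z]) for a,b in((-.113,.022),(-.113,-.022),(.021,.012),(.021,-.012)) for z in(z0,z0+.026)]);print(z0,C.min(0).round(),C.max(0).round())
print(order.hand_in())
E
```

```text
time: 59.92
[[45, 257, 68, 26, 1136]]
0.052 [ 42. 252.] [113. 280.]
0.0 [ 48. 270.] [117. 298.]
the job is handed in; nothing more can be done
None
```

The job is handed in at about 60 s. Both covers that were there (1 and 3; the middle seat was empty) were levered loose with the bar over the rail and laid in the tote. The bar is back on its mat and the clamp is on the post.

- **Covers:** I gripped each one by its boss only after it was cocked up. They stand upright in the tote in the picture, and their bosses hadn't moved at the last check.
- **Bar:** it lies flat along the blue mat, within a few millimetres of the centre, and had not moved at the last check.
- **Clamp:** it stayed put after I let go and its outline did not change over the final second. By my estimate it sits 45–75 mm up the post, clear of the base. Its outline was 3–5 px lower than predicted for the height I aimed at. I take that as calibration error or a few millimetres of droop, because it is about 14 px above where it would be on the bench.
- **Not measured:** I did not measure the gauge boxes and slug again. No move came near them.
- **Forces:** none of the readings I took went above about 11 N, and none suggested a collision.

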